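# Drift a tight insulator bushing out of an ion-source block

## Task

Take the shouldered drift from its wooden holder and, working from above, press the tight white bushing down out of the bore of the steel block until it lets go and lies in the tray underneath. Push steadily and never hard: the bushing is brittle, and the drift's collar must not be slammed onto the block. Then put the drift back upright in its holder, fully home, and let go; leave the bottles and the flange as they are.

Things in the scene. Friction and masses are not known exactly. Their poses are not given: they have to be found in the camera images.
- stand: Fixed extraction stand. Origin: centre of its underside, on the table; the vertical bore axis passes through it. Base plate 120 x 150 mm (x by y); two telescoping posts, 57 mm either side along its y, carry the steel block 84 x 134 x 50 mm (x by y by z), which does not move when pushed. The block's top face is 125 to 145 mm above the table, different each time and not measured.
- bore_axis (a point): Point on the bore's axis, fixed 95 mm above the table (somewhere inside the block, whatever its height). The bore is upright, 24 mm in diameter, right through the block, with a 2 mm chamfer at its mouth. Four spring plungers in its wall, 37 mm below the block's top face, grip the bushing; they never reach in closer than 10 mm to the axis.
- tray (a point): Centre of the catch tray's rubber floor, straight under the bore, 12 mm above the table. Tray 80 x 80 mm inside, walls up to 36 mm above the table along two sides and 28 mm along the other two.
- bushing: White ceramic cylinder, 22 mm diameter, 30 mm long, upright in the bore, its top 10 to 32 mm below the block's top face. Origin: centre of its underside, z along its axis. It slides down under a slow, steady push of 6 to 16 N (differs each time); once its top is 37 to 40 mm below the block's top face the resistance vanishes and it falls into the tray to lie any way. Over 25 N breaks it.
- drift: Drift, 112 mm long, 0.2 kg, upright in its holder at the start. Origin: centre of the tip's flat underside, z towards the handle. Steel shank 19 mm diameter, 42 mm long (2 mm chamfer), then collar 32 mm diameter, 6 mm thick, then round grey handle 28 mm diameter, 48 to 112 mm from the tip. The collar meets the block's top face when the tip is 42 mm deep; at most 25 N there.
- holder: Fixed wooden holder block, 70 x 70 x 60 mm high. Origin: centre of its underside, on the table. In its top an upright hole on the centre, 23 mm in diameter, 47 mm deep, 2 mm chamfer. With the drift home, the collar rests on the top face, so the drift's tip is 18 mm above the table.
- bottle_a: Bystander: white dropper bottle with black tip, 36 mm in diameter, 125 mm high, standing. Origin: centre of its underside.
- bottle_b: Bystander: a second bottle like bottle_a.
- flange: Bystander: stub flange of steel lying on the table, disc of 50 mm diameter with a 24 mm stub, 30 mm high in all. Origin: centre of its underside.
There are look-alikes about, which are no part of the job. Leave any red look-alike of the drift alone.

How it is judged:
By the outcome, as a careful person would: the job done as asked, in the order asked, and still so for the second after the job is handed in, with the robot touching nothing.
It also fails if it takes over 72 s, if anything falls off the work surface, if the arm or the gripper's body presses on something with over 40 N, if the wrist force passes 120 N, or if a joint passes its speed limit or range.

## Robot

A 7-joint arm with a two-finger parallel gripper is mounted at the origin on the work surface. World frame = base frame: x ahead of the robot, y to its left, z up, the work surface at z = 0. Lengths are in m, angles in rad, forces in N, time in s.
With the tool pointing down it reaches from about 0.4 to 0.85 m from the base axis. Payload 10.4 kg.
Tool frame: the origin (TCP) lies at the very end of the fingers, on their centre line; the grasp point (between the pads) lies 19 mm behind it; x points along the fingers, z is the direction in which the jaws open and shut, and the axes are right-handed (so a half turn about x gives the same grasp; the last joint's range is limited). The gripper opens to 85 mm and grips with 20 to 120 N. Pads are 22 mm wide; open, the fingers measure 114 mm over their backs; the gripper's body (76 mm by 85 mm) begins 54 mm behind the grasp point. The pads swing forward as they close: fully open they stand 13 mm farther back than shut.
Start: joints at [1.224, 0.332, -0.065, 1.46, 0.022, 1.35, -0.088], TCP at [0.199, -0.593, 0.231] pointing down, gripper open.
Joint ranges: [-2.6, 2.6], [-0.5, 2.12], [-1.47, 1.34], [0.16, 2.42], [-1.27, 4.41], [0.06, 2.06], [-2.6, 2.6]. Speed limits (rad/s): [2.22, 2.22, 2.79, 2.79, 3.14, 3.14, 3.14].

## Interface

Orientations are given as a unit quaternion [x, y, z, w].
In Python, from workcell import readout, camera, manip gives the robot as it stands.
- The arm moves only by the shell command python3 -m inch 'ROWS' [FORCE]. ROWS is JSON, a list of rows, each a list of 3 entries, a list of its own where there are three numbers: the turn, a rotation vector about the tool's x, y, z in degrees, then the shift along the tool's x, y, z in mm, then the closure, from 0 (fully open) to 1 (shut). In form: [[[wx, wy, wz], [dx, dy, dz], hand], ...]. A call has 1 to 10 rows; each row is the pose to reach, as a shift and turn from the pose measured when the call began, along the tool's axes at that moment; what a row does not reach only later rows make up. A row lasts 1/8 s, in which the tool goes at most 62.5 mm and 10.7 degrees, less where a joint would pass 70% of its speed; a pose out of reach is approached as far as the arm can. A call with a gripper value outside its range is refused whole. The fingers move at their own pace and stop on an object; FORCE is the grip in N (left out, the last holds). Time passes only in rows, so rows that repeat a pose let the fingers close. It gives the time, the measured TCP pose, the force and the opening at its end, in the units of the state.
- readout.get_obs(): the state, without advancing time (a new reading comes with each control period).
- camera(name): name is "scene" or "top"; returns a dict with "pixels" (384x512x3 uint8, red, green, blue), "range_z" (384x512 float32, m along the optical axis (not along the pixel's ray), 0 where there is no reading), "intrinsics" (3x3 intrinsics, pixels), "extrinsics" (4x4, takes a point from world to camera coordinates). Camera axes: x right, y down, z forward; pixel columns grow to the right and rows downward; lengths in m; the calibration is good to about 2 mm. A picture is of the moment at which its call begins.
- manip.hand_in(): hands the job in, once; it reports no verdict.
The state is a dict: "clock": time; "joint_pos": joint angles; "joint_velocities": joint speeds; "tau": joint torques, N m; "position": TCP position; "ee_rot": TCP orientation; "ft_force": force on the tool from outside, world axes, zero at the start; "torque": the same for the moment, N m; "grip_width": opening from 0.0 (shut) to 1.0 (fully open).
Only numpy, scipy, OpenCV 4.12 (cv2) and the standard library are available. Lean on these libraries where they do the work, as an engineer would, in place of code of your own. Each camera call takes 0.05 s, during which the arm holds its last target.

## Working session

There is one attempt and no reset: what is moved stays moved. The work goes in short steps, Python scripts to look and compute and a shell command to move; the robot and the scene stay as the last step left them, time stands still between calls to the robot, and variables do not carry over. Pictures are saved under pics/ and viewed, and the job is handed in when it is done.

```bash
ls; mkdir -p pics; python3 - <<'E'
from workcell import readout, camera
import cv2,numpy as np
o=readout.get_obs(); print({k:np.round(v,3).tolist() for k,v in o.items()})
for n in("scene","top"):
    c=camera(n); cv2.imwrite(f"pics/{n}0.png",cv2.resize(c["pixels"][:,:,::-1],(768,576)))
    np.savez(f"{n}0.npz",**c)
    print(n,c["intrinsics"].tolist(),np.round(c["extrinsics"],3).tolist(),(c["range_z"]>0).mean())
E
```

```text
pics
{'clock': 0.0, 'joint_pos': [1.224, 0.333, -0.065, 1.461, 0.022, 1.35, -0.088], 'joint_velocities': [-0.0, 0.001, -0.002, 0.0, 0.001, -0.001, -0.0], 'tau': [0.0, -62.544, 0.049, -39.161, 0.016, 0.01, 0.0], 'position': [0.199, -0.592, 0.231], 'ee_rot': [0.413, 0.574, -0.413, 0.574], 'ft_force': [0.044, -0.064, 0.114], 'torque': [0.02, 0.017, 0.03], 'grip_width': 0.999}
scene [[435.57732905912735, 0.0, 253.7603944772316], [0.0, 435.57732905912735, 196.12022040946414], [0.0, 0.0, 1.0]] [[0.796, 0.605, 0.012, -0.45], [0.477, -0.615, -0.628, -0.194], [-0.373, 0.505, -0.779, 0.974], [0.0, 0.0, 0.0, 1.0]] 0.9961649576822916
top [[458.57378223268194, 0.0, 251.18117948984727], [0.0, 458.57378223268194, 187.45383568641793], [0.0, 0.0, 1.0]] [[-0.028, -1.0, -0.011, 0.012], [-0.997, 0.028, -0.076, 0.555], [0.076, 0.009, -0.997, 0.828], [0.0, 0.0, 0.0, 1.0]] 0.9961598714192709
```

View pics/scene0.png

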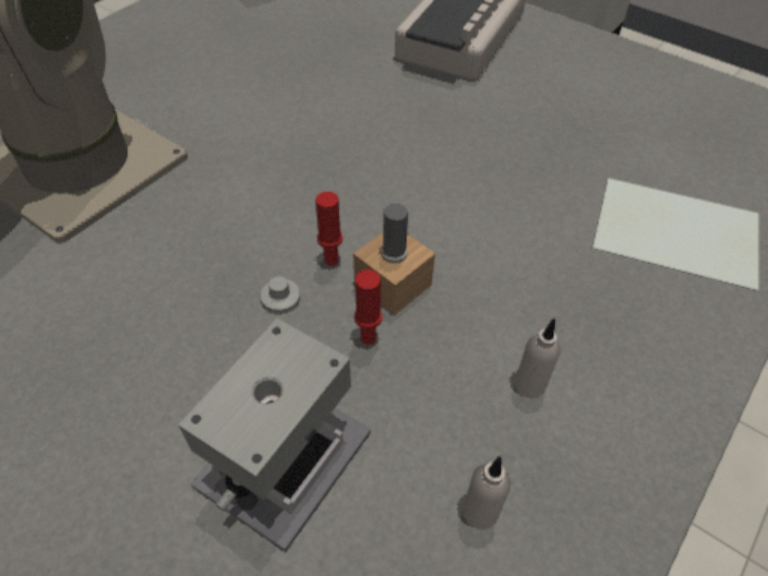

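View pics/top0.png

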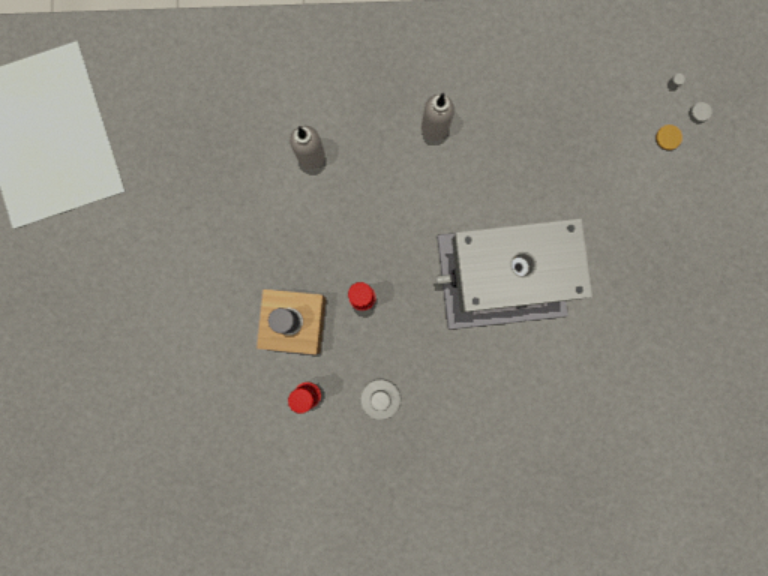

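The scene view shows the grey drift in the wooden holder at (395,230). Red look-alikes stand at (329,228) and (368,307), the bore is at (267,390), the flange at (280,294), and the bottles at (536,360) and (486,490). In the top view the drift is at (284,321), the reds at (361,296) and (304,398), and the bore at (521,266). The only candidates for the drift are the grey one and the two reds, so I choose the grey one in the wood. Next: close crops.

```bash
python3 - <<'E'
import cv2,numpy as np
def crop(n,x0,y0,w,h,s):
    p=np.load(n+"0.npz")["pixels"][:,:,::-1][y0:y0+h,x0:x0+w]
    return cv2.resize(p,(w*s,h*s),interpolation=cv2.INTER_CUBIC)
# crop bounds in raw pixels
a=crop("scene",225,125,75,90,6); b=crop("top",160,180,75,90,6) # holder
cv2.imwrite("pics/hold.png",np.hstack([a[:, :390],b[:, :390]]))
a=crop("scene",115,205,125,100,6)[:, :]; b=crop("top",285,140,120,85,6)
cv2.imwrite("pics/blk_s.png",a); cv2.imwrite("pics/blk_t.png",b)
E
```

```text
(no output)
```

View pics/hold.png

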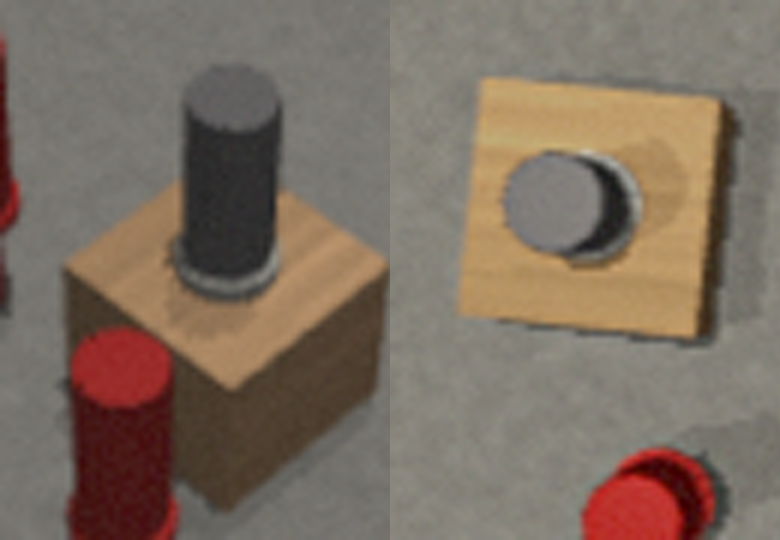

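View pics/blk_s.png

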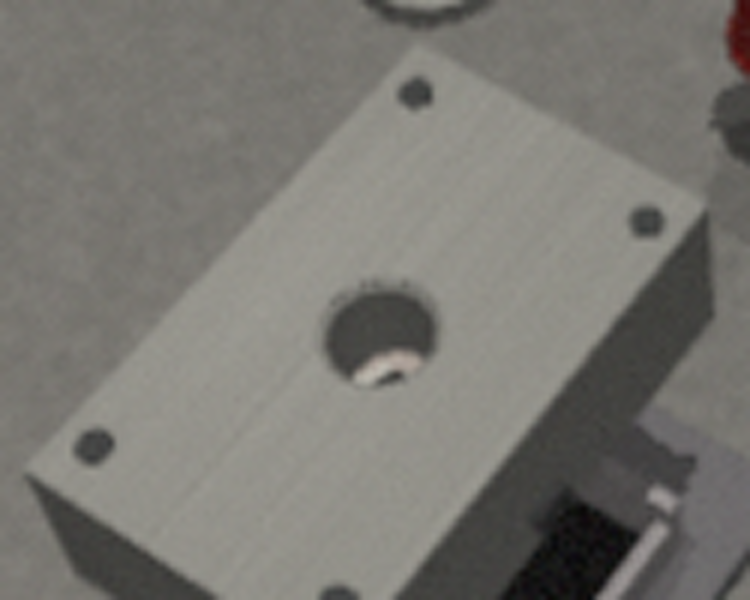

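View pics/blk_t.png

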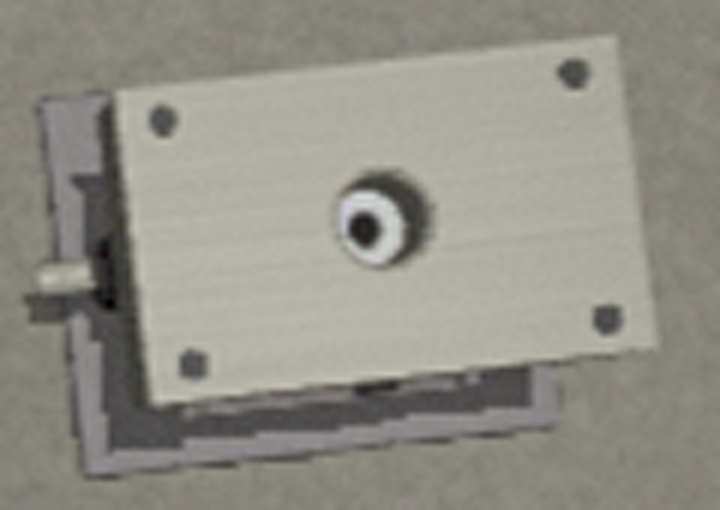

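The crops show a grey handle with a steel collar seated in the wood, so the choice is right. The handle-top centre is at (232,98) in the scene crop and (553,203) in the top crop. The bore mouth is at (382,334) and (385,219). Now I triangulate and compare with the depth.

```bash
cat > h.py <<'E'
import numpy as np,cv2
D={n:dict(np.load(n+"0.npz")) for n in("scene","top")}
def raw(p,x0,y0,s=6): return ((p[0]+.5)/s-.5+x0,(p[1]+.5)/s-.5+y0)
def P(n,D=D): return D[n]["intrinsics"]@D[n]["extrinsics"][:3]
def tri(ps,pt):
    X=cv2.triangulatePoints(P("scene"),P("top"),np.array(ps,float).reshape(2,1),np.array(pt,float).reshape(2,1))[:,0]
    X=X[:3]/X[3]; e=[]
    for n,p in(("scene",ps),("top",pt)):
        q=P(n)@np.r_[X,1]; e.append(np.round(q[:2]/q[2]-p,1).tolist())
    return X,e
def cloud(n,D=D):
    d=D[n]; z=d["range_z"]; v,u=np.mgrid[:384,:512]; K=d["intrinsics"];E=d["extrinsics"]
    c=np.stack([(u-K[0,2])/K[0,0]*z,(v-K[1,2])/K[1,1]*z,z],-1)
    return (c-E[:3,3])@E[:3,:3]
def ray_at(n,p,z,D=D):
    d=D[n];E=d["extrinsics"];R=E[:3,:3]; C=-R.T@E[:3,3]
    r=R.T@np.linalg.solve(d["intrinsics"],[p[0],p[1],1]); return C+r*(z-C[2])/r[2]
E
python3 - <<'E'
from h import *
hs=lambda p:raw(p,225,125); ht=lambda p:raw((p[0]-390,p[1]),160,180)
bs=lambda p:raw(p,115,205); bt=lambda p:raw(p,285,140)
for nm,a,b in [("handle",hs((232,98)),ht((553.5,203))),("hcornL",hs((65,267)),ht((722,100))) ,("hcornF",hs((232,388)),ht((722,100))),("hR",hs((386,265)),ht((481,77))),("hL",hs((65,267)),ht((697,338))),
 ("bore",bs((382,334)),bt((385,219))),("scr1",bs((415,93)),bt((193,364))),("scr2",bs((647,221)),bt((163,121))),("scr3",bs((94,447)),bt((608,319))),
 ("corn1",bs((425,47)),bt((153,405))),("corn2",bs((707,208)),bt((115,92))),("corn3",bs((27,470)),bt((658,347)))]:
    X,e=tri(a,b); print(nm,np.round(X,4),e)
for n in D:
    W=cloud(n)
    for nm,p in (("handle",(hs((232,98)) if n=="scene" else ht((553.5,203)))),("block",(bs((280,320)) if n=="scene" else bt((270,219)))),("wood",(hs((120,265)) if n=="scene" else ht((510,110))))):
        u,v=np.round(p).astype(int); print(n,nm,np.round(W[v-1:v+2,u-1:u+2].reshape(-1,3).mean(0),4))
    # top-face masks by height
    for nm,zr,xy in(("handleTop",(.118,.135),None),("block",(.12,.15),None)):
        pass
# bore/handle centre rays from each view at nominal heights
for z in (.13,): print([np.round(ray_at(n,p,z),4) for n,p in(("scene",hs((232,98))),("top",ht((553.5,203))))])
ct=[ht(q) for q in((481,77),(722,100),(697,338),(458,315))]; Q=np.array([ray_at("top",q,.06) for q in ct]);print("holder top corners",np.round(Q,4).tolist(),Q.mean(0))
print(np.degrees(np.arctan2(*(Q[0]-Q[1])[[1,0]])))
E
```

```text
handle [0.5081 0.1002 0.1282] [[0.1, -0.0], [0.1, 0.1]]
hcornL [0.522  0.0407 0.1245] [[12.9, -2.5], [8.8, 7.7]]
hcornF [0.5389 0.0606 0.0609] [[-0.2, 0.0], [-0.1, -0.2]]
hR [0.5468 0.131  0.0584] [[0.6, -0.1], [0.4, 0.4]]
hL [0.4695 0.0697 0.0582] [[-0.3, 0.0], [-0.2, -0.2]]
bore [ 0.5601 -0.1603  0.1397] [[-0.1, 0.0], [-0.1, -0.1]]
scr1 [ 0.5226 -0.1082  0.1413] [[0.4, -0.0], [0.2, 0.2]]
scr2 [ 0.5879 -0.1024  0.1407] [[-0.1, 0.0], [-0.0, -0.0]]
scr3 [ 0.5316 -0.2179  0.1407] [[0.2, -0.0], [0.1, 0.1]]
corn1 [ 0.513  -0.0967  0.1391] [[-0.5, 0.0], [-0.3, -0.3]]
corn2 [ 0.596  -0.0904  0.1391] [[0.2, -0.0], [0.1, 0.1]]
corn3 [ 0.5241 -0.2304  0.1405] [[-0.1, 0.0], [-0.1, -0.0]]
scene handle [0.5085 0.0984 0.1297]
scene block [ 0.5404 -0.1719  0.1407]
scene wood [0.4841 0.08   0.0594]
top handle [0.5088 0.0997 0.1305]
top block [ 0.5609 -0.1304  0.1412]
top wood [0.5373 0.1222 0.0599]
[array([0.509 , 0.0985, 0.13  ]), array([0.5082, 0.1   , 0.13  ])]
holder top corners [[0.5475, 0.1313, 0.06], [0.5387, 0.0604, 0.06], [0.4693, 0.0693, 0.06], [0.4779, 0.1391, 0.06]] [0.50832595 0.10003768 0.06      ]
82.92972452000606
```

```bash
cat > go.py <<'E'
import numpy as np
from scipy.spatial.transform import Rotation as Rn
from workcell import readout
def go(p,yaw):  # target TCP, tool x down, jaw z-axis at yaw (deg), pick closer of half-turns
    o=readout.get_obs(); R=Rn.from_quat(o["ee_rot"]); M=R.as_matrix()
    best=None
    for y in(yaw,yaw+180):
        x=np.array([0,0,-1.]); z=np.array([np.cos(np.radians(y)),np.sin(np.radians(y)),0]); T=np.stack([x,np.cross(z,x),z],1)
        rv=(R.inv()*Rn.from_matrix(T)).as_rotvec(degrees=True)
        print("turn",np.round(rv,2))
    print("shift mm",np.round(M.T@(np.array(p)-o["position"])*1000,1))
    print("tool axes z world",np.round(M[:,2],3),"y",np.round(M[:,1],3),"x",np.round(M[:,0],3))
E
python3 - <<'E'
from h import *
from go import *
W=cloud("top")
for nm,(a,b) in {"red1":(361,296),"red2":(304,398),"flange":(380,400),"botA":(302,133),"botB":(440,102)}.items():
    u,v=int(a/1.5),int(b/1.5); print(nm,np.round(W[v,u],3))
for y in (-45,-8,0,83,45): print(y); go([.5084,.1,.2],y)
E
```

```text
red1 [0.533 0.014 0.113]
red2 [0.424 0.079 0.112]
flange [ 0.412 -0.003  0.031]
botA [0.718 0.075 0.115]
botB [ 0.749 -0.081  0.108]
-45
turn [-2.645e+01 -7.000e-02 -1.000e-02]
turn [ 1.5355e+02 -2.0000e-02  1.0000e-01]
shift mm [  31.3  513.8 -557.7]
tool axes z world [ 0.318 -0.948 -0.001] y [ 0.948  0.318 -0.   ] x [-0.     0.001 -1.   ]
-8
turn [-6.345e+01 -7.000e-02 -4.000e-02]
turn [ 1.1655e+02 -4.0000e-02  7.0000e-02]
shift mm [  31.3  513.8 -557.7]
tool axes z world [ 0.318 -0.948 -0.001] y [ 0.948  0.318 -0.   ] x [-0.     0.001 -1.   ]
0
turn [-7.145e+01 -6.000e-02 -4.000e-02]
turn [ 1.0855e+02 -5.0000e-02  7.0000e-02]
shift mm [  31.3  513.8 -557.7]
tool axes z world [ 0.318 -0.948 -0.001] y [ 0.948  0.318 -0.   ] x [-0.     0.001 -1.   ]
83
turn [-1.5445e+02 -3.0000e-02 -1.0000e-01]
turn [ 2.555e+01 -7.000e-02  2.000e-02]
shift mm [  31.3  513.8 -557.7]
tool axes z world [ 0.318 -0.948 -0.001] y [ 0.948  0.318 -0.   ] x [-0.     0.001 -1.   ]
45
turn [-1.1645e+02 -5.0000e-02 -7.0000e-02]
turn [ 6.355e+01 -6.000e-02  4.000e-02]
shift mm [  31.3  513.8 -557.7]
tool axes z world [ 0.318 -0.948 -0.001] y [ 0.948  0.318 -0.   ] x [-0.     0.001 -1.   ]
```

```bash
python3 -m inch '[[[-3,0,0],[0,40,-43],0.3],[[-6,0,0],[0,85,-93],0.3],[[-9,0,0],[0,130,-143],0.3],[[-12,0,0],[0,175,-192],0.3],[[-15,0,0],[0,220,-240],0.3],[[-18,0,0],[0,265,-289],0.3],[[-21,0,0],[0,310,-338],0.3],[[-24,0,0],[0,355,-386],0.3],[[-26.45,0,0],[0,400,-434],0.3],[[-26.45,0,0],[0,440,-477],0.3]]' 40; python3 -c "
from go import *
go([.5084,.1,.2],-45)"
```

```text
clock: 1.35
position: [0.4529, -0.0234, 0.2312]
ee_rot: [0.271, 0.653, -0.27, 0.653]
ft_force: [1.0, -0.5, -1.5]
grip_width: 0.698
turn [ 0.02 -0.03 -0.02]
turn [-1.7998e+02  3.0000e-02 -5.0000e-02]
shift mm [ 31.3 126.5 -48. ]
tool axes z world [ 0.707 -0.707 -0.001] y [0.707 0.707 0.   ] x [-0.     0.001 -1.   ]
```

```bash
python3 -m inch '[[[0,0,0],[0,50,-19],0.3],[[0,0,0],[0,100,-38],0.3],[[0,0,0],[20,126.5,-48],0.3],[[0,0,0],[31,126.5,-48],0.3],[[0,0,0],[31,126.5,-48],0.3]]'; python3 - <<'E'
from go import *
go([.5084,.1,.085],-45)
from workcell import camera
import cv2
a=camera("scene")["pixels"][:,:,::-1];b=camera("top")["pixels"][:,:,::-1]
cv2.imwrite("pics/a1.png",np.hstack([cv2.resize(a[80:230,200:330],(390,450)),cv2.resize(b[130:280,130:260],(390,450))]))
E
```

```text
clock: 1.98
position: [0.5077, 0.0989, 0.1993]
ee_rot: [0.27, 0.654, -0.271, 0.652]
ft_force: [-0.1, 0.1, 0.7]
grip_width: 0.699
turn [-0.02 -0.1   0.09]
turn [1.7998e+02 1.4000e-01 1.6000e-01]
shift mm [ 1.143e+02  1.400e+00 -1.000e-01]
tool axes z world [ 0.707 -0.707 -0.002] y [ 0.707  0.707 -0.002] x [-0.002  0.    -1.   ]
```

View pics/a1.png

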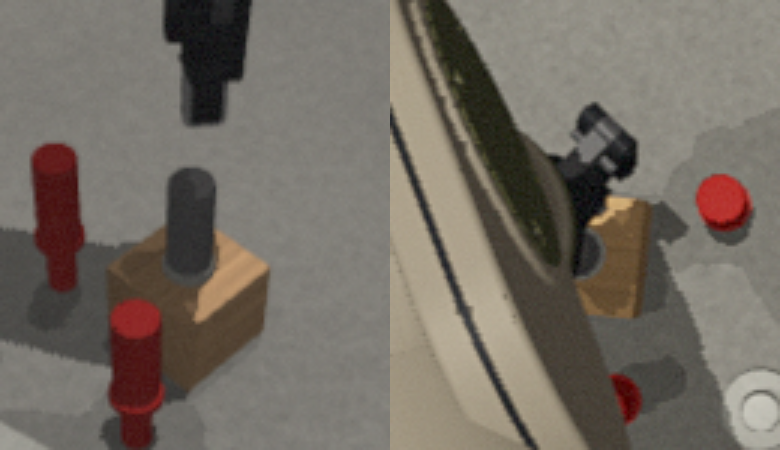

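The fingers are lined up above the grey handle at (190,185) in the crop, and the reds are clear. Descending and closing.

```bash
python3 -m inch '[[[0,-0.1,0.1],[30,1.4,0],0.3],[[0,-0.1,0.1],[60,1.4,0],0.3],[[0,-0.1,0.1],[90,1.4,0],0.3],[[0,-0.1,0.1],[108,1.4,0],0.3],[[0,-0.1,0.1],[114,1.4,0],0.3],[[0,-0.1,0.1],[114,1.4,0],0.3]]' 40; python3 -c "
from go import *
go([.5084,.1,.085],-45)"
```

```text
clock: 2.82
position: [0.5098, 0.0995, 0.0872]
ee_rot: [0.272, 0.652, -0.271, 0.654]
ft_force: [0.3, 0.2, 0.7]
grip_width: 0.7
turn [-0.1   0.13 -0.13]
turn [179.9  -0.2  -0.2]
shift mm [ 2.2 -0.7 -1.3]
tool axes z world [ 0.706 -0.708  0.002] y [0.708 0.706 0.002] x [ 0.003 -0.    -1.   ]
```

```bash
python3 -m inch '[[[0,0,0],[0,0,0],0.5],[[0,0,0],[0,0,0],0.6],[[0,0,0],[0,0,0],0.8],[[0,0,0],[0,0,0],0.8]]' 60; python3 -c "
from go import *
go([.5084,.1,.085],-45)
print(readout.get_obs()['torque'])"
```

```text
clock: 3.32
position: [0.5101, 0.0998, 0.0879]
ee_rot: [0.272, 0.652, -0.271, 0.654]
ft_force: [-1.9, -0.4, 6.1]
grip_width: 0.313
turn [-0.1   0.16 -0.16]
turn [179.9   -0.25  -0.25]
shift mm [ 2.9 -1.  -1.3]
tool axes z world [ 0.706 -0.708  0.003] y [0.708 0.706 0.003] x [ 0.004 -0.    -1.   ]
[ 0.03327202  0.47937155 -0.01541171]
```

```bash
python3 -m inch '[[[0,0.1,-0.1],[-8,0,0],0.8],[[0,0.1,-0.1],[-20,0,0],0.8],[[0,0.1,-0.1],[-40,0,0],0.8],[[0,0.1,-0.1],[-65,0,0],0.8],[[0,0.1,-0.1],[-100,0,0],0.8],[[0,0.1,-0.1],[-130,0,0],0.8],[[0,0.1,-0.1],[-155,0,0],0.8],[[0,0.1,-0.1],[-155,0,0],0.8]]'; python3 - <<'E'
from go import *
go([.5600,-.1603,.245],-45)
print(readout.get_obs()['torque'])
from workcell import camera
import cv2
a=camera("scene")["pixels"][:,:,::-1]
cv2.imwrite("pics/a2.png",cv2.resize(a[20:230,180:340],(640,840))[:600])
E
```

```text
clock: 4.32
position: [0.5104, 0.1003, 0.2455]
ee_rot: [0.272, 0.651, -0.27, 0.655]
ft_force: [0.3, -0.4, -1.3]
grip_width: 0.311
turn [-0.09  0.22 -0.23]
turn [179.91  -0.37  -0.35]
shift mm [   0.8 -148.9  219.6]
tool axes z world [ 0.706 -0.708  0.004] y [0.708 0.706 0.004] x [ 0.006  0.    -1.   ]
[ 0.01024512 -0.0171658   0.03872963]
```

View pics/a2.png

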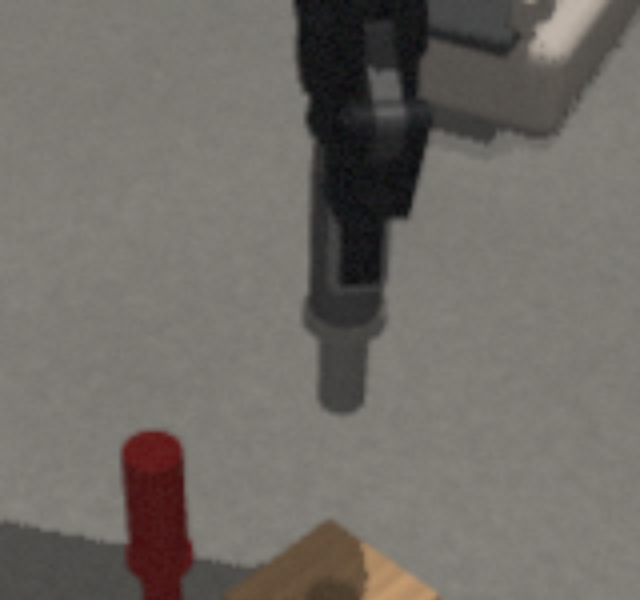

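The drift is held upright and clear of the holder. Moving above the bore.

```bash
python3 -m inch '[[[0,0.2,-0.2],[0,-25,37],0.8],[[0,0.2,-0.2],[0,-55,81],0.8],[[0,0.2,-0.2],[0,-85,125],0.8],[[0,0.2,-0.2],[0,-115,170],0.8],[[0,0.2,-0.2],[0,-140,207],0.8],[[0,0.2,-0.2],[0,-149,219.6],0.8],[[0,0.2,-0.2],[0,-149,219.6],0.8],[[0,0.2,-0.2],[0,-149,219.6],0.8]]'; python3 - <<'E'
from go import *
go([.5600,-.1603,.225],-45)
print(readout.get_obs()['torque'])
from workcell import camera
import cv2
for n in("scene","top"):
    c=camera(n); np.savez(f"{n}3.npz",**c); a=c["pixels"][:,:,::-1]
    x0,y0=(110,150) if n=="scene" else (280,120)
    cv2.imwrite(f"pics/{n}3.png",cv2.resize(a[y0:y0+120,x0:x0+130],(780,720),interpolation=cv2.INTER_CUBIC)[:600] if n=="top" else cv2.resize(a[y0:y0+120,x0:x0+130],(650,600),interpolation=cv2.INTER_CUBIC))
E
```

```text
clock: 5.38
position: [0.5592, -0.1586, 0.2438]
ee_rot: [0.27, 0.654, -0.27, 0.653]
ft_force: [0.2, 0.5, -2.3]
grip_width: 0.314
turn [ 0.05 -0.11  0.05]
turn [-1.7995e+02 -8.0000e-02 -1.7000e-01]
shift mm [18.8 -0.6  1.8]
tool axes z world [ 0.708 -0.706 -0.002] y [ 0.706  0.708 -0.001] x [-0.002  0.001 -1.   ]
[ 0.09993119 -0.07184371  0.008178  ]
```

View pics/scene3.png

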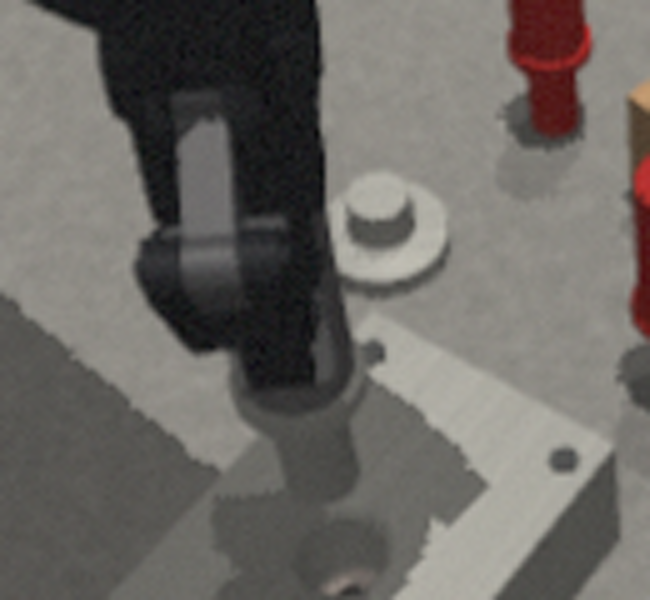

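View pics/top3.png

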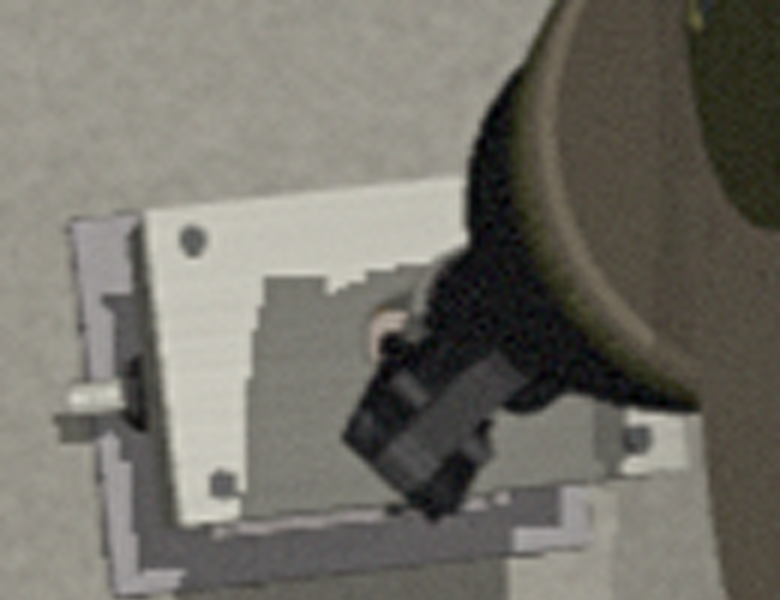

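```bash
python3 - <<'E'
from h import *
D3={"scene":dict(np.load("scene3.npz"))}
def pr(X): q=P("scene",D3)@np.r_[X,1]; q=q[:2]/q[2]; return np.round(((q-[110,150])+.5)*5-.5,1)
for nm,(x,y) in {"bore":(.56,-.1603),"tcp":(.5592,-.1586),"tcp+off":(.5585,-.1593),"dx+2":(.562,-.1603),"dy+2":(.56,-.1583)}.items():
    # outlines: tip circle and collar rim
    for z,r in((.174,.0075),(.176,.0095),(.216,.016),(.140,.012)):
        t=np.linspace(0,2*np.pi,72); c=np.array([pr((x+r*np.cos(a),y+r*np.sin(a),z)) for a in t])
        print(nm,z,"cx",pr((x,y,z)),"x",c[:,0].min(),c[:,0].max(),"y",c[:,1].min(),c[:,1].max())
E
python3 - <<'E'
import numpy as np,cv2
a=np.load("scene3.npz")["pixels"][:,:,::-1]
c=a[215:275,145:195].astype(float); c=np.clip((c-40)*2,0,255).astype(np.uint8)
cv2.imwrite("pics/s3z.png",cv2.resize(c,(500,600),interpolation=cv2.INTER_CUBIC))
E
```

```text
bore 0.174 cx [325.4 483.2] x 295.4 355.4 y 458.1 508.7
bore 0.176 cx [324.4 478.9] x 286.2 362.4 y 447.1 511.4
bore 0.216 cx [302.5 387.8] x 234.1 370.4 y 333.2 444.5
bore 0.14 cx [342.1 552.5] x 296.2 387.8 y 513.4 592.6
tcp 0.174 cx [327.8 477. ] x 297.8 357.7 y 452.0 502.4
tcp 0.176 cx [326.8 472.7] x 288.7 364.7 y 441.1 505.1
tcp 0.216 cx [305.  381.4] x 236.9 372.8 y 327.1 437.9
tcp 0.14 cx [344.3 546.4] x 298.6 389.9 y 507.5 586.4
tcp+off 0.174 cx [323.8 477.4] x 293.9 353.8 y 452.4 502.9
tcp+off 0.176 cx [322.8 473.1] x 284.7 360.8 y 441.5 505.5
tcp+off 0.216 cx [300.8 381.9] x 232.7 368.6 y 327.5 438.3
tcp+off 0.14 cx [340.6 546.9] x 294.8 386.2 y 507.9 586.8
dx+2 0.174 cx [331.2 487.3] x 301.1 361.2 y 462.1 512.9
dx+2 0.176 cx [330.2 483.1] x 292.0 368.3 y 451.2 515.6
dx+2 0.216 cx [308.6 392.1] x 240.2 376.6 y 337.3 448.9
dx+2 0.14 cx [347.6 556.5] x 301.7 393.4 y 517.3 596.7
dy+2 0.174 cx [330.9 477.9] x 301.0 360.8 y 452.8 503.3
dy+2 0.176 cx [329.9 473.6] x 291.8 367.9 y 441.9 505.9
dy+2 0.216 cx [308.4 382.3] x 240.2 376.2 y 328.0 438.8
dy+2 0.14 cx [347.3 547.3] x 301.6 392.9 y 508.3 587.2
```

View pics/s3z.png

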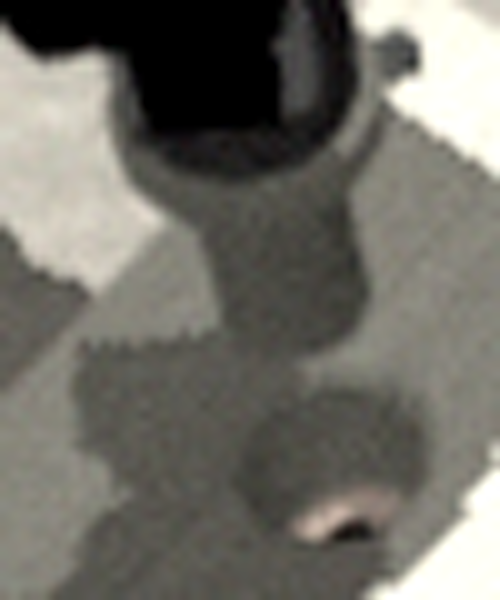

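```bash
python3 - <<'E'
from h import *
from go import *
for n in D:
    W=cloud(n); m=(np.hypot(W[...,0]-.56,W[...,1]+.1603)<.0125); print(n,np.round(np.sort(W[m][:,2])[::4],3))
go([.5607,-.1596,.213],-45)
E
```

```text
scene [0.11  0.112 0.112 0.113 0.113 0.113 0.113 0.113 0.114 0.114 0.114 0.114
 0.114 0.115 0.115 0.115 0.116 0.117 0.118 0.118 0.119 0.12  0.12  0.121
 0.122 0.123 0.124 0.124 0.125 0.126 0.127 0.127 0.128 0.128 0.129 0.13
 0.131 0.131 0.132 0.132 0.133 0.134 0.135 0.136 0.136 0.137 0.138 0.138
 0.139 0.139 0.139 0.139 0.14  0.14  0.141]
top [0.105 0.107 0.11  0.111 0.112 0.112 0.113 0.113 0.113 0.113 0.114 0.114
 0.114 0.114 0.114 0.114 0.114 0.114 0.114 0.115 0.115 0.115 0.115 0.115
 0.115 0.115 0.116 0.116 0.116 0.116 0.117 0.117 0.118 0.119 0.122 0.123
 0.126 0.128 0.129 0.131 0.133 0.134 0.136 0.138 0.138 0.139 0.14  0.141]
turn [ 0.05 -0.06  0.06]
turn [-1.7995e+02 -9.0000e-02 -1.0000e-01]
shift mm [31.2  0.5  1.5]
tool axes z world [ 0.708 -0.706 -0.001] y [ 0.706  0.708 -0.001] x [-0.001  0.    -1.   ]
```

Bushing top reads about z 0.1145 in both views (26 mm deep, inside 10–32). So I expect contact at TCP z ≈0.184, release at 0.170–0.173 and the collar at ≈0.168. Going in.

```bash
python3 -m inch '[[[0,0,0],[10,0.5,1.5],0.8],[[0,0,0],[22,0.5,1.5],0.8],[[0,0,0],[28,0.5,1.5],0.8],[[0,0,0],[28,0.5,1.5],0.8]]';python3 -c "
from go import *
go([.5607,-.1596,.200],-45)"
```

```text
clock: 5.98
position: [0.5603, -0.1596, 0.2154]
ee_rot: [0.27, 0.654, -0.271, 0.652]
ft_force: [0.7, -0.9, -1.9]
grip_width: 0.309
turn [ 0.05 -0.13  0.09]
turn [-1.7995e+02 -1.4000e-01 -2.0000e-01]
shift mm [15.4  0.3  0.3]
tool axes z world [ 0.708 -0.706 -0.002] y [ 0.706  0.708 -0.002] x [-0.003  0.    -1.   ]
```

```bash
python3 -m inch '[[[0,-0.1,0.1],[4,0.3,0.3],0.8],[[0,-0.1,0.1],[8,0.3,0.3],0.8],[[0,-0.1,0.1],[12,0.3,0.3],0.8],[[0,-0.1,0.1],[16,0.3,0.3],0.8],[[0,-0.1,0.1],[16,0.3,0.3],0.8]]';python3 -c "
from go import *
go([.5607,-.1596,.185],-45)"
```

```text
clock: 6.6
position: [0.5605, -0.1596, 0.199]
ee_rot: [0.27, 0.654, -0.27, 0.653]
ft_force: [0.0, 0.0, -1.0]
grip_width: 0.311
turn [ 0.05 -0.06  0.  ]
turn [-1.7995e+02 -1.0000e-02 -9.0000e-02]
shift mm [14.   0.1  0.2]
tool axes z world [ 0.708 -0.706 -0.001] y [ 0.706  0.708 -0.   ] x [-0.001  0.001 -1.   ]
```

The tip is 11 mm inside the bore with no side force. Creeping to contact.

```bash
python3 -m inch '[[[0,0,0],[1.5,0,0],0.8],[[0,0,0],[3,0,0],0.8],[[0,0,0],[4.5,0,0],0.8],[[0,0,0],[6,0,0],0.8],[[0,0,0],[7.5,0,0],0.8],[[0,0,0],[9,0,0],0.8],[[0,0,0],[10,0,0],0.8],[[0,0,0],[10.5,0,0],0.8]]'
```

```text
clock: 7.6
position: [0.5605, -0.1596, 0.1884]
ee_rot: [0.27, 0.654, -0.27, 0.653]
ft_force: [0.3, 0.4, -1.8]
grip_width: 0.31
```

```bash
python3 -m inch '[[[0,0,0],[0.5,0,0],0.8],[[0,0,0],[1,0,0],0.8],[[0,0,0],[1.5,0,0],0.8],[[0,0,0],[2,0,0],0.8]]'
```

```text
clock: 8.1
position: [0.5605, -0.1596, 0.1864]
ee_rot: [0.27, 0.654, -0.27, 0.653]
ft_force: [0.1, -0.8, -0.8]
grip_width: 0.312
```

```bash
python3 -m inch '[[[0,0,0],[0.5,0,0],0.8],[[0,0,0],[1,0,0],0.8],[[0,0,0],[1.5,0,0],0.8],[[0,0,0],[2,0,0],0.8]]'
```

```text
clock: 8.6
position: [0.5605, -0.1595, 0.1844]
ee_rot: [0.27, 0.654, -0.27, 0.653]
ft_force: [-0.0, -0.4, -1.7]
grip_width: 0.31
```

```bash
python3 -m inch '[[[0,0,0],[0.5,0,0],0.8],[[0,0,0],[1,0,0],0.8],[[0,0,0],[1.5,0,0],0.8]]'
```

```text
clock: 8.98
position: [0.5608, -0.1594, 0.1839]
ee_rot: [0.27, 0.653, -0.27, 0.653]
ft_force: [-2.2, 1.3, 9.3]
grip_width: 0.314
```

```bash
python3 -m inch '[[[0,0,0],[0.3,0,0],0.8],[[0,0,0],[0.6,0,0],0.8],[[0,0,0],[0.9,0,0],0.8]]'
```

```text
clock: 9.35
position: [0.561, -0.1594, 0.1839]
ee_rot: [0.27, 0.653, -0.27, 0.654]
ft_force: [-4.4, 1.1, 10.4]
grip_width: 0.312
```

```bash
python3 -c "
from go import *
go([.5606,-.1596,.1839],-45)"; python3 -m inch '[[[0,0,0],[0.6,-0.3,-0.1],0.8],[[0,0,0],[0.9,-0.3,-0.1],0.8],[[0,0,0],[1.1,-0.3,-0.1],0.8],[[0,0,0],[1.2,-0.3,-0.1],0.8]]'
```

```text
turn [ 0.05  0.04 -0.03]
turn [-1.7995e+02  5.0000e-02  6.0000e-02]
shift mm [-0.  -0.4 -0.2]
tool axes z world [ 0.708 -0.706  0.001] y [0.706 0.708 0.001] x [ 0.001 -0.    -1.   ]
clock: 9.85
position: [0.561, -0.1594, 0.1838]
ee_rot: [0.27, 0.653, -0.27, 0.654]
ft_force: [-4.5, 1.4, 10.9]
grip_width: 0.312
```

```bash
python3 -m inch '[[[0,0,0],[1.0,-0.4,-0.2],0.8],[[0,0,0],[1.3,-0.4,-0.2],0.8],[[0,0,0],[1.5,-0.4,-0.2],0.8]]'; python3 -c "
from go import *
go([.5606,-.1596,.1839],-45)"
```

```text
clock: 10.22
position: [0.561, -0.1593, 0.1836]
ee_rot: [0.27, 0.652, -0.27, 0.655]
ft_force: [-1.6, 0.4, 6.3]
grip_width: 0.314
turn [ 0.07  0.15 -0.08]
turn [-1.7993e+02  1.2000e-01  2.4000e-01]
shift mm [-0.3 -0.5 -0.1]
tool axes z world [ 0.708 -0.706  0.003] y [0.706 0.708 0.001] x [ 0.003 -0.001 -1.   ]
```

```bash
python3 -m inch '[[[0,-0.1,0],[0.6,-0.4,0],0.8],[[0,-0.1,0],[1.0,-0.4,0],0.8],[[0,-0.1,0],[1.4,-0.4,0],0.8],[[0,-0.1,0],[1.7,-0.4,0],0.8]]'; python3 -c "
from go import *
go([.5606,-.1596,.1839],-45)"
```

```text
clock: 10.72
position: [0.5611, -0.1595, 0.1831]
ee_rot: [0.27, 0.651, -0.27, 0.655]
ft_force: [-4.5, 2.1, 12.6]
grip_width: 0.312
turn [ 0.08  0.31 -0.11]
turn [-1.7992e+02  1.7000e-01  4.9000e-01]
shift mm [-0.8 -0.5 -0.3]
tool axes z world [ 0.708 -0.706  0.005] y [0.706 0.708 0.002] x [ 0.005 -0.002 -1.   ]
```

```bash
python3 -m inch '[[[0,0.3,-0.1],[0.9,-0.5,-0.3],0.8],[[0,0.3,-0.1],[1.3,-0.5,-0.3],0.8],[[0,0.3,-0.1],[1.6,-0.5,-0.3],0.8],[[0,0.3,-0.1],[1.9,-0.5,-0.3],0.8],[[0,0.3,-0.1],[2.2,-0.5,-0.3],0.8]]'; python3 -c "
from go import *
go([.5606,-.1596,.1839],-45)"
```

```text
clock: 11.35
position: [0.5612, -0.1598, 0.1819]
ee_rot: [0.27, 0.653, -0.27, 0.654]
ft_force: [-2.5, -0.5, 8.0]
grip_width: 0.314
turn [ 0.08  0.11 -0.05]
turn [-1.7992e+02  8.0000e-02  1.7000e-01]
shift mm [-2.  -0.3 -0.5]
tool axes z world [ 0.708 -0.706  0.002] y [0.706 0.708 0.001] x [ 0.002 -0.001 -1.   ]
```

```bash
python3 -m inch '[[[0,0.1,0],[0.8,-0.3,-0.4],0.8],[[0,0.1,0],[1.2,-0.3,-0.4],0.8],[[0,0.1,0],[1.6,-0.3,-0.4],0.8],[[0,0.1,0],[1.9,-0.3,-0.4],0.8],[[0,0.1,0],[2.2,-0.3,-0.4],0.8],[[0,0.1,0],[2.5,-0.3,-0.4],0.8],[[0,0.1,0],[2.8,-0.3,-0.4],0.8]]'; python3 -c "
from go import *
go([.5606,-.1596,.172],-45)"
```

```text
clock: 12.22
position: [0.5613, -0.1596, 0.1804]
ee_rot: [0.27, 0.653, -0.27, 0.654]
ft_force: [-3.1, 0.8, 13.8]
grip_width: 0.316
turn [ 0.08  0.1  -0.09]
turn [-1.7992e+02  1.4000e-01  1.6000e-01]
shift mm [ 8.4 -0.5 -0.6]
tool axes z world [ 0.708 -0.706  0.002] y [0.706 0.708 0.002] x [ 0.002 -0.    -1.   ]
```

```bash
python3 -m inch '[[[0,0.1,-0.1],[1.0,-0.5,-0.5],0.8],[[0,0.1,-0.1],[1.4,-0.5,-0.5],0.8],[[0,0.1,-0.1],[1.7,-0.5,-0.5],0.8],[[0,0.1,-0.1],[2.0,-0.5,-0.5],0.8],[[0,0.1,-0.1],[2.3,-0.5,-0.5],0.8],[[0,0.1,-0.1],[2.6,-0.5,-0.5],0.8],[[0,0.1,-0.1],[2.9,-0.5,-0.5],0.8]]'; python3 -c "
from go import *
go([.5606,-.1596,.172],-45)"
```

```text
clock: 13.1
position: [0.5613, -0.1597, 0.1789]
ee_rot: [0.27, 0.653, -0.27, 0.654]
ft_force: [-3.2, 0.9, 14.0]
grip_width: 0.316
turn [ 0.08  0.1  -0.04]
turn [-1.7992e+02  7.0000e-02  1.6000e-01]
shift mm [ 6.9 -0.5 -0.6]
tool axes z world [ 0.708 -0.706  0.002] y [0.706 0.708 0.001] x [ 0.002 -0.001 -1.   ]
```

```bash
python3 -m inch '[[[0,0.1,0],[1.0,-0.5,-0.5],0.8],[[0,0.1,0],[1.4,-0.5,-0.5],0.8],[[0,0.1,0],[1.7,-0.5,-0.5],0.8],[[0,0.1,0],[2.0,-0.5,-0.5],0.8],[[0,0.1,0],[2.3,-0.5,-0.5],0.8],[[0,0.1,0],[2.6,-0.5,-0.5],0.8],[[0,0.1,0],[2.9,-0.5,-0.5],0.8],[[0,0.1,0],[3.2,-0.5,-0.5],0.8],[[0,0.1,0],[3.5,-0.5,-0.5],0.8]]'; python3 -c "
from go import *
go([.5606,-.1596,.172],-45)"
```

```text
clock: 14.22
position: [0.5612, -0.1597, 0.1764]
ee_rot: [0.27, 0.653, -0.27, 0.654]
ft_force: [-2.9, 1.5, 10.0]
grip_width: 0.312
turn [ 0.08  0.08 -0.08]
turn [-1.7992e+02  1.3000e-01  1.3000e-01]
shift mm [ 4.4 -0.3 -0.5]
tool axes z world [ 0.708 -0.706  0.001] y [0.706 0.708 0.001] x [ 0.002 -0.    -1.   ]
```

```bash
python3 -m inch '[[[0,0.1,0],[1.0,-0.5,-0.5],0.8],[[0,0.1,0],[1.4,-0.5,-0.5],0.8],[[0,0.1,0],[1.7,-0.5,-0.5],0.8],[[0,0.1,0],[2.0,-0.5,-0.5],0.8],[[0,0.1,0],[2.3,-0.5,-0.5],0.8],[[0,0.1,0],[2.6,-0.5,-0.5],0.8],[[0,0.1,0],[2.9,-0.5,-0.5],0.8],[[0,0.1,0],[3.2,-0.5,-0.5],0.8],[[0,0.1,0],[3.5,-0.5,-0.5],0.8]]'; python3 -c "
from go import *
go([.5606,-.1596,.172],-45)"
```

```text
clock: 15.35
position: [0.5608, -0.1597, 0.1734]
ee_rot: [0.271, 0.653, -0.27, 0.654]
ft_force: [-1.6, 0.2, 3.9]
grip_width: 0.316
turn [ 0.08  0.02 -0.11]
turn [-1.7992e+02  1.7000e-01  4.0000e-02]
shift mm [ 1.4 -0.1 -0.2]
tool axes z world [ 0.708 -0.706  0.   ] y [0.706 0.708 0.002] x [ 0.002  0.001 -1.   ]
```

Force is falling near the expected release depth, so I continue gently and stop short of the collar.

```bash
python3 -m inch '[[[0,0,-0.1],[0.5,-0.1,-0.2],0.8],[[0,0,-0.1],[0.9,-0.1,-0.2],0.8],[[0,0,-0.1],[1.3,-0.1,-0.2],0.8],[[0,0,-0.1],[1.7,-0.1,-0.2],0.8],[[0,0,-0.1],[2.0,-0.1,-0.2],0.8]]'; python3 -c "
from go import *
go([.5606,-.1596,.1695],-45)"
```

```text
clock: 15.98
position: [0.5605, -0.1596, 0.1713]
ee_rot: [0.27, 0.653, -0.27, 0.654]
ft_force: [0.3, 0.7, -1.7]
grip_width: 0.314
turn [ 0.08  0.02 -0.  ]
turn [-1.7992e+02  0.0000e+00  3.0000e-02]
shift mm [1.8 0.1 0. ]
tool axes z world [ 0.708 -0.706  0.   ] y [0.706 0.708 0.   ] x [ 0. -0. -1.]
```

```bash
python3 - <<'E'
from workcell import camera
import cv2
a=camera("scene")["pixels"][:,:,::-1]
cv2.imwrite("pics/s4.png",cv2.resize(a[250:370,110:260],(750,600),interpolation=cv2.INTER_CUBIC))
E
```

```text
(no output)
```

View pics/s4.png

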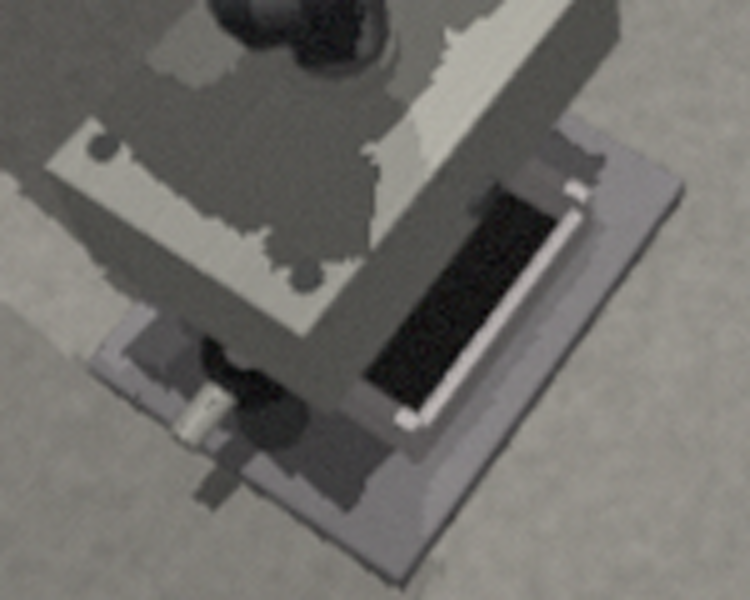

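The tray floor strip at (465,300) is empty, and the rest is hidden under the block. The push force is gone, so I go 1 mm further (still short of the collar), then retract and look down the bore.

```bash
python3 -m inch '[[[0,0,0],[0.4,0.1,0],0.8],[[0,0,0],[0.8,0.1,0],0.8],[[0,0,0],[1.2,0.1,0],0.8],[[0,0,0],[1.2,0.1,0],0.8]]'
```

```text
clock: 16.52
position: [0.5606, -0.1596, 0.17]
ee_rot: [0.27, 0.653, -0.27, 0.654]
ft_force: [0.5, 0.5, -0.8]
grip_width: 0.313
```

```bash
python3 -m inch '[[[0,0,0],[-4,0,0],0.8],[[0,0,0],[-10,0,0],0.8],[[0,0,0],[-20,0,0],0.8],[[0,0,0],[-32,0,0],0.8],[[0,0,0],[-44,0,0],0.8],[[0,0,0],[-60,0,0],0.8],[[0,0,0],[-78,0,0],0.8],[[0,0,0],[-78,0,0],0.8]]'; python3 -c "
from go import *
go([.5101,.0998,.246],-45)"
```

```text
clock: 17.52
position: [0.5614, -0.1596, 0.25]
ee_rot: [0.27, 0.652, -0.27, 0.655]
ft_force: [0.7, 1.4, -2.4]
grip_width: 0.308
turn [ 0.08  0.17 -0.08]
turn [-1.7992e+02  1.2000e-01  2.7000e-01]
shift mm [   3.6  147.4 -219.5]
tool axes z world [ 0.708 -0.706  0.003] y [0.706 0.708 0.001] x [ 0.003 -0.001 -1.   ]
```

```bash
python3 -m inch '[[[0,0.15,-0.1],[3,25,-37],0.8],[[0,0.15,-0.1],[3,55,-81],0.8],[[0,0.15,-0.1],[3,85,-125],0.8],[[0,0.15,-0.1],[3,115,-170],0.8],[[0,0.15,-0.1],[3,140,-207],0.8],[[0,0.15,-0.1],[3,147.4,-220.5],0.8],[[0,0.15,-0.1],[3,147.4,-220.5],0.8],[[0,0.15,-0.1],[3,147.4,-220.5],0.8]]'; python3 - <<'E'
from go import *
go([.5092,.1008,.15],-45)
from workcell import camera
import cv2
for n in("scene","top"):
    c=camera(n); np.savez(f"{n}5.npz",**c); a=c["pixels"][:,:,::-1]
    x0,y0=(110,200) if n=="scene" else (280,120)
    if n=="scene": y=a[90:220,200:330]
    b=cv2.resize(a[y0:y0+120,x0:x0+130],(650,600),interpolation=cv2.INTER_CUBIC)
    cv2.imwrite(f"pics/{n}5.png",b)
cv2.imwrite("pics/s5h.png",cv2.resize(y,(600,600),interpolation=cv2.INTER_CUBIC))
E
```

```text
clock: 18.52
position: [0.5098, 0.0986, 0.2463]
ee_rot: [0.271, 0.653, -0.271, 0.653]
ft_force: [0.2, -0.3, -1.9]
grip_width: 0.308
turn [-0.06  0.03  0.06]
turn [ 1.7994e+02  9.0000e-02 -4.0000e-02]
shift mm [96.3  1.2 -2.1]
tool axes z world [ 0.706 -0.708  0.   ] y [ 0.708  0.706 -0.001] x [-0.    -0.001 -1.   ]
```

View pics/scene5.png

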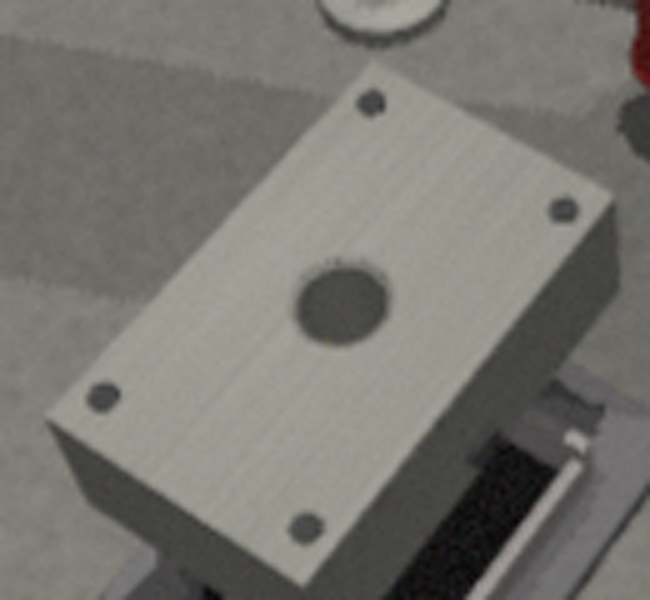

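View pics/top5.png

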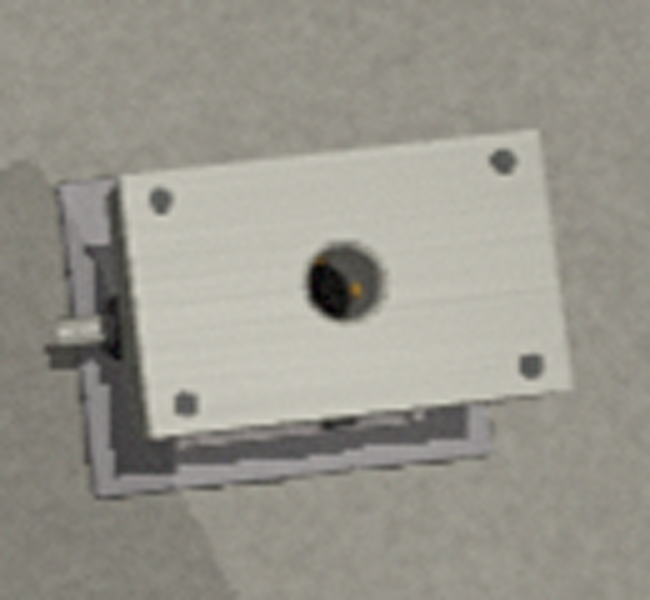

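View pics/s5h.png

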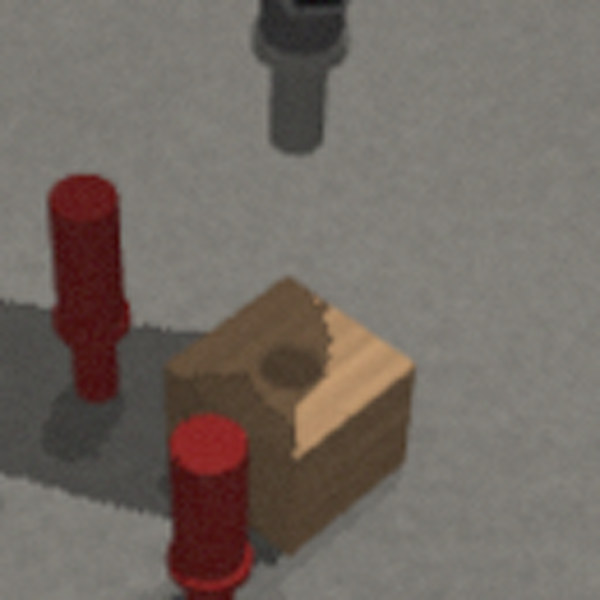

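The bore is empty. The top crop shows the plungers (orange) at (320,262) and (356,290) and the dark tray floor; the bushing has rolled out of that sight line. The drift hangs above the holder hole at (293,368) in the scene crop. Lowering to just above it.

```bash
python3 -m inch '[[[0,0,0],[30,1.2,-2.1],0.8],[[0,0,0],[60,1.2,-2.1],0.8],[[0,0,0],[85,1.2,-2.1],0.8],[[0,0,0],[100,1.2,-2.1],0.8],[[0,0,0],[107,1.2,-2.1],0.8],[[0,0,0],[107,1.2,-2.1],0.8],[[0,0,0],[107,1.2,-2.1],0.8]]'; python3 - <<'E'
from go import *
from h import P
go([.5092,.1008,.13],-45)
from workcell import camera
import cv2
c=camera("scene"); a=c["pixels"][:,:,::-1].astype(float)
y=np.clip(a[120:200,225:305]*1.6,0,255).astype(np.uint8)
cv2.imwrite("pics/s6h.png",cv2.resize(y,(600,600),interpolation=cv2.INTER_CUBIC))
D={"scene":c}; z0=readout.get_obs()["position"][2]-.070
def pr(X): q=P("scene",D)@np.r_[X,1]; q=q[:2]/q[2]; return ((q-[225,120])+.5)*7.5-.5
for z,r in((z0+.002,.0095),(z0+.042,.016),(.06,.0125)):
    C=np.array([pr((.5084+r*np.cos(t),.1+r*np.sin(t),z)) for t in np.linspace(0,6.28,72)]); print(z,np.round([*C.min(0),*C.max(0)]))
print(pr((.5104,.1,.07))-pr((.5084,.1,.07)),pr((.5084,.102,.07))-pr((.5084,.1,.07)))
E
```

```text
clock: 19.5
position: [0.5097, 0.1011, 0.1401]
ee_rot: [0.271, 0.653, -0.271, 0.653]
ft_force: [-0.3, 0.2, -2.2]
grip_width: 0.313
turn [-0.07  0.06 -0.01]
turn [ 1.7993e+02 -2.0000e-02 -9.0000e-02]
shift mm [10.1 -0.6 -0.1]
tool axes z world [ 0.706 -0.708  0.001] y [0.708 0.706 0.   ] x [ 0.001 -0.001 -1.   ]
0.07212362644783105 [245. 303. 325. 361.]
0.11212362644783105 [220. 163. 360. 262.]
0.06 [232. 329. 335. 405.]
[6.73431744 3.77549545] [ 4.9786904  -4.83987728]
```

View pics/s6h.png

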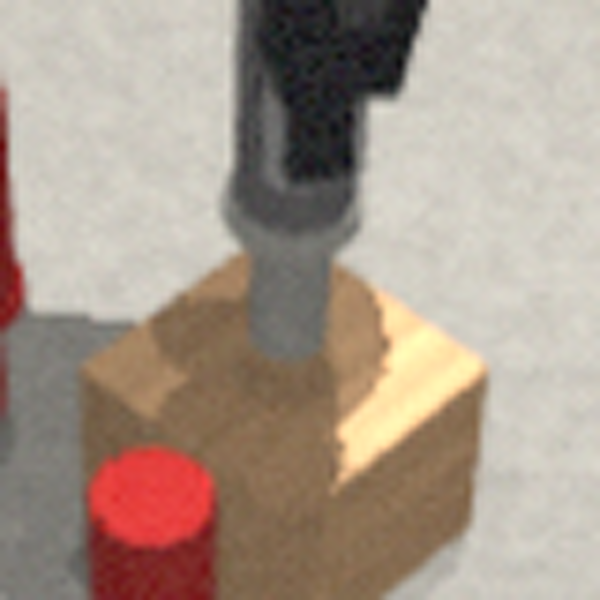

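The shank spans 248–329 px and its bottom is at 359, against 245–325 and 361 predicted for the hole centre. That is about 1 mm off, and the shift in y takes it out. Inserting slowly.

```bash
python3 -m inch '[[[0,0,0],[2,-0.6,-0.1],0.8],[[0,0,0],[5,-0.6,-0.1],0.8],[[0,0,0],[9,-0.6,-0.1],0.8],[[0,0,0],[13,-0.6,-0.1],0.8],[[0,0,0],[17,-0.6,-0.1],0.8],[[0,0,0],[20,-0.6,-0.1],0.8],[[0,0,0],[20,-0.6,-0.1],0.8]]'; python3 -c "
from go import *
go([.5092,.1008,.0915],-45)"
```

```text
clock: 20.42
position: [0.509, 0.1007, 0.1199]
ee_rot: [0.271, 0.653, -0.271, 0.653]
ft_force: [0.1, -0.8, -1.9]
grip_width: 0.317
turn [-0.07  0.05  0.01]
turn [ 1.7993e+02  1.0000e-02 -7.0000e-02]
shift mm [28.4  0.2  0.1]
tool axes z world [ 0.706 -0.708  0.001] y [ 0.708  0.706 -0.   ] x [ 0.    -0.001 -1.   ]
```

```bash
python3 -m inch '[[[0,0,0],[5,0,0],0.8],[[0,0,0],[10,0,0],0.8],[[0,0,0],[15,0,0],0.8],[[0,0,0],[20,0,0],0.8],[[0,0,0],[25,0,0],0.8],[[0,0,0],[28,0,0],0.8],[[0,0,0],[29,0,0],0.8],[[0,0,0],[29.5,0,0],0.8]]'
```

```text
clock: 21.42
position: [0.5091, 0.1007, 0.0904]
ee_rot: [0.271, 0.653, -0.271, 0.653]
ft_force: [-1.0, 0.1, -1.8]
grip_width: 0.315
```

```bash
python3 -m inch '[[[0,0,0],[0.5,0,0],0.8],[[0,0,0],[1,0,0],0.8],[[0,0,0],[1.5,0,0],0.8],[[0,0,0],[2,0,0],0.8]]'
```

```text
clock: 21.92
position: [0.5091, 0.1007, 0.0884]
ee_rot: [0.271, 0.653, -0.271, 0.653]
ft_force: [-0.1, 0.5, -2.5]
grip_width: 0.313
```

```bash
python3 -m inch '[[[0,0,0],[0.4,0,0],0.8],[[0,0,0],[0.8,0,0],0.8],[[0,0,0],[1.1,0,0],0.8]]'
```

```text
clock: 22.3
position: [0.5092, 0.1008, 0.0879]
ee_rot: [0.271, 0.653, -0.271, 0.654]
ft_force: [-3.5, -1.4, 9.4]
grip_width: 0.313
```

The collar is seated at the same TCP height as at the start (0.0879). Releasing.

```bash
python3 -m inch '[[[0,0,0],[0,0,0],0.65],[[0,0,0],[0,0,0],0.6],[[0,0,0],[0,0,0],0.45],[[0,0,0],[0,0,0],0.3],[[0,0,0],[0,0,0],0.3]]'
```

```text
clock: 22.92
position: [0.5092, 0.1008, 0.0879]
ee_rot: [0.271, 0.653, -0.271, 0.654]
ft_force: [-0.0, -0.2, -0.2]
grip_width: 0.698
```

```bash
python3 -m inch '[[[0,0,0],[-10,0,0],0.3],[[0,0,0],[-30,0,0],0.3],[[0,0,0],[-60,0,0],0.3],[[0,0,0],[-100,0,0],0.3],[[0,0,0],[-140,0,0],0.3],[[0,0,0],[-140,-40,0],0.3],[[0,0,0],[-140,-90,40],0.3],[[0,0,0],[-140,-140,90],0.3],[[0,0,0],[-140,-190,140],0.3],[[0,0,0],[-140,-210,180],0.3]]'
```

```text
clock: 24.18
position: [0.4874, -0.1769, 0.2303]
ee_rot: [0.271, 0.652, -0.272, 0.654]
ft_force: [1.5, 0.7, 1.5]
grip_width: 0.703
```

```bash
python3 -m inch '[[[0,0,0],[0,-40,20],0.3],[[0,0,0],[0,-90,40],0.3],[[0,0,0],[0,-140,60],0.3],[[0,0,0],[0,-190,80],0.3],[[0,0,0],[0,-240,90],0.3],[[0,0,0],[0,-290,92],0.3],[[0,0,0],[0,-340,92],0.3],[[0,0,0],[0,-340,92],0.3]]'; python3 - <<'E'
from workcell import camera
import cv2,numpy as np
o={}
for n in("scene","top"):
    c=camera(n); np.savez(f"{n}7.npz",**c); cv2.imwrite(f"pics/{n}7.png",cv2.resize(c["pixels"][:,:,::-1],(768,576)));o[n]=c["pixels"][:,:,::-1]
a=cv2.resize(o["scene"][125:215,225:290],(390,540),interpolation=cv2.INTER_CUBIC);b=cv2.resize(o["top"][180:270,160:225],(390,540),interpolation=cv2.INTER_CUBIC)
cv2.imwrite("pics/h7.png",np.hstack([a,b]))
t=np.clip(o["top"][140:225,285:405].astype(float)*1.5,0,255).astype(np.uint8)
cv2.imwrite("pics/t7.png",cv2.resize(t,(720,510),interpolation=cv2.INTER_CUBIC))
E
```

```text
clock: 25.18
position: [0.3078, -0.4853, 0.232]
ee_rot: [0.272, 0.651, -0.274, 0.654]
ft_force: [0.4, 1.0, 0.4]
grip_width: 0.699
```

View pics/scene7.png

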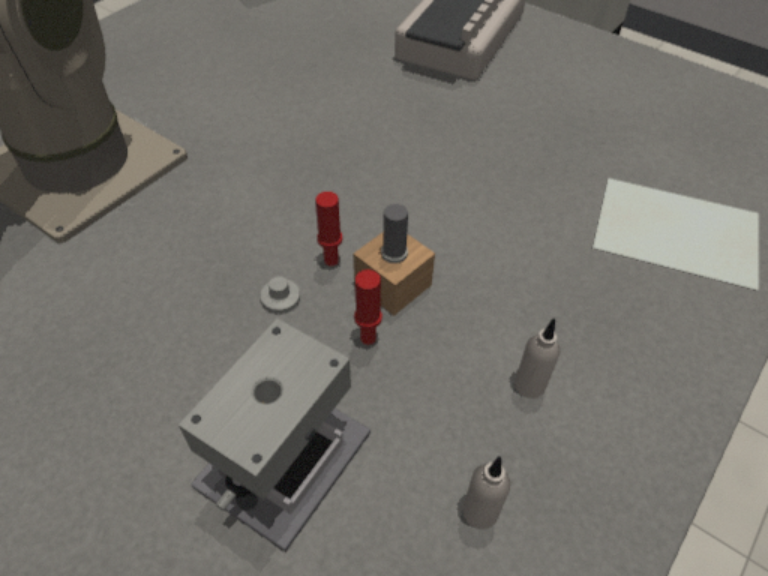

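View pics/h7.png

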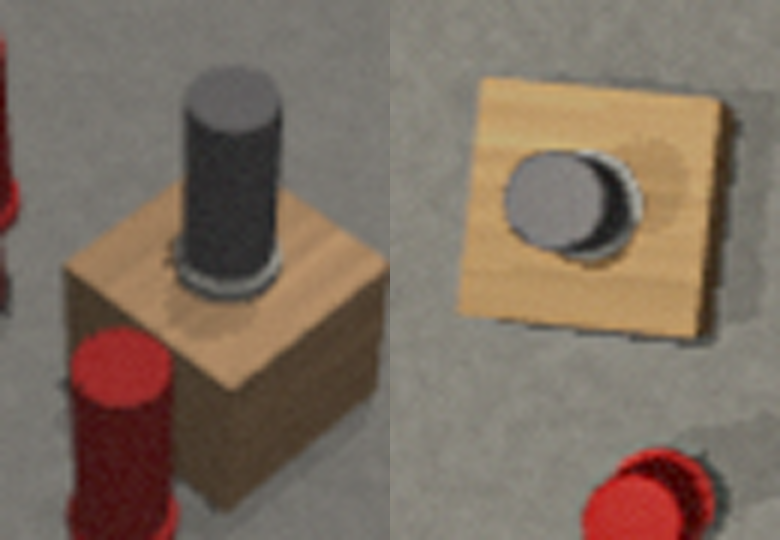

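View pics/t7.png

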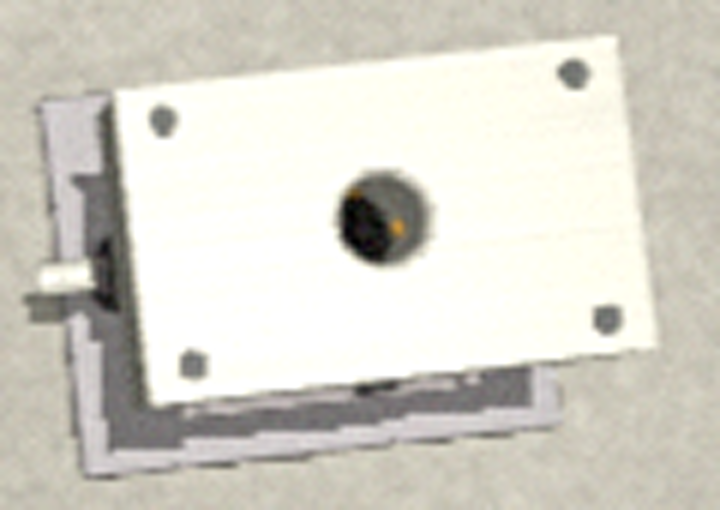

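```bash
python3 - <<'E'
from h import *
D7={n:dict(np.load(n+"7.npz")) for n in D}
W=cloud("top",D7); E=D["top"]["extrinsics"]
m=np.zeros((384,512),bool); u,v=np.mgrid[285+55:285+75,140+27:140+47]; m[v,u]=1
m&=(W[...,2]<.085); print(m.sum(),np.round(W[m][::3],3).tolist())
# any change in depth elsewhere
for n in D:
    d=np.abs(D7[n]["range_z"]-D[n]["range_z"])>.01; d&=(D7[n]["range_z"]>0); k,l,s,c=cv2.connectedComponentsWithStats(d.astype(np.uint8)); print(n,[(x.tolist()) for x in s[1:] if x[4]>6])
C=-E[:3,:3].T@E[:3,3]
# floor area seen by top cam through lower bore rim (z=.09)
E
python3 - <<'E'
import numpy as np,cv2
a=np.load("scene7.npz")["pixels"][:,:,::-1][280:365,125:255].astype(float);b=np.load("scene0.npz")["pixels"][:,:,::-1][280:365,125:255].astype(float)
f=lambda x:cv2.resize(np.clip(x*2,0,255).astype(np.uint8),(390*1,255))
cv2.imwrite("pics/s7z.png",np.vstack([cv2.resize(np.clip(x*2.2,0,255).astype(np.uint8),(455,298),interpolation=cv2.INTER_CUBIC) for x in(b,a)]))
E
```

```text
73 [[0.579, -0.175, 0.01], [0.578, -0.179, 0.014], [0.576, -0.176, 0.013], [0.576, -0.182, 0.01], [0.574, -0.176, 0.014], [0.574, -0.181, 0.012], [0.573, -0.174, 0.011], [0.573, -0.18, 0.012], [0.572, -0.185, 0.012], [0.571, -0.176, 0.012], [0.57, -0.181, 0.015], [0.571, -0.187, 0.01], [0.569, -0.177, 0.013], [0.569, -0.183, 0.013], [0.567, -0.174, 0.009], [0.567, -0.179, 0.014], [0.567, -0.185, 0.01], [0.565, -0.177, 0.014], [0.565, -0.183, 0.013], [0.563, -0.176, 0.012], [0.563, -0.181, 0.011], [0.563, -0.186, 0.013], [0.561, -0.181, 0.014], [0.561, -0.187, 0.01], [0.559, -0.185, 0.012]]
scene [[63, 0, 27, 12, 100], [388, 0, 4, 7, 11], [398, 0, 17, 23, 116], [414, 0, 5, 9, 16], [414, 0, 27, 30, 245], [442, 0, 8, 14, 27], [449, 0, 5, 6, 10], [456, 0, 55, 32, 304], [474, 0, 6, 8, 21], [492, 0, 15, 4, 26], [383, 2, 4, 8, 13], [492, 2, 20, 11, 42], [385, 7, 13, 8, 26], [438, 7, 10, 13, 34], [433, 6, 48, 31, 304], [489, 13, 5, 4, 13], [412, 14, 6, 8, 16], [456, 18, 7, 2, 7], [494, 22, 5, 3, 9], [485, 22, 27, 37, 197], [507, 24, 5, 6, 11], [460, 34, 13, 8, 27], [480, 34, 15, 18, 81], [490, 34, 5, 4, 9], [505, 34, 7, 7, 20], [474, 37, 7, 4, 12], [473, 42, 6, 5, 11], [176, 266, 9, 3, 16]]
top [[342, 172, 10, 12, 94]]
```

View pics/s7z.png

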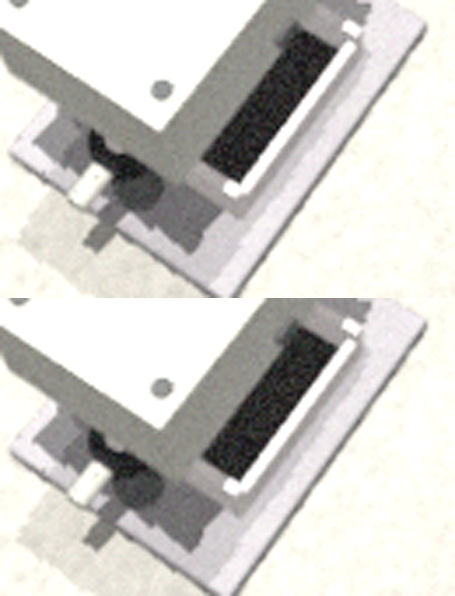

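The depth through the bore reads the tray floor at z ≈0.012 and the bore is clear. The only scene change is at the bore (the changed patches at the scene image's far edge are depth noise). The drift, reds, bottles and flange match the first pictures. Handing in.

```bash
python3 -c "
from workcell import manip
print(manip.hand_in())"
```

```text
the job is handed in; nothing more can be done
None
```

I pressed the bushing down out of the bore with the drift and put the drift back home in its holder. I let go of it and handed the job in at about 25 s of the 72 s allowed. I never saw the bushing lying in the tray, because the block hides most of it from both cameras.

- **Push:** I pushed in small steps, and the highest wrist reading was 14 N (about 16 N on the bushing allowing for the drift's weight). Forces were only read at the end of each move, so short peaks between readings were not seen. Resistance vanished with the tip about 39 mm deep, and I stopped at about 40 mm, short of the collar.
- **Bore:** The last pictures show it empty, with the plungers visible and the tray floor reading about 12 mm above the table through it. The part of the tray the cameras can see is empty and nothing lies outside the tray, so the bushing should be in its hidden part.
- **Drift:** It is upright with its collar on the wood, seated at the same gripper height as when I took it (0.0879 m). Its position matches the first pictures to about a pixel.
- **Rest of the scene:** The bottles, flange and red look-alikes show no change. The only other differences in the depth images are at the far edge of the scene view, which I took to be noise. The gripper is open and clear of everything.

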